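# Set the orange extraction damper to its clip

## Robot

A 7-joint arm with a two-finger parallel gripper is mounted at the origin on the work surface. World frame = base frame: x ahead of the robot, y to its left, z up, the work surface at z = 0. Lengths are in m, angles in rad, forces in N, time in s.
With the tool pointing down it reaches from about 0.425 to 0.875 m from the base axis. Payload 4.7 kg.
Tool frame: the origin (TCP) lies midway between the tips of the shut fingers; the grasp point (between the pads) lies 19 mm behind it; z points along the fingers, y is the line along which they close (so a half turn about z gives the same grasp; the last joint's range is limited). The gripper opens to 87 mm and grips with 3 to 60 N. Pads are 19 mm wide; open, the fingers measure 117 mm over their backs; the gripper's body (75 mm by 190 mm) begins 51 mm behind the grasp point.
Start: joints at [1.163, 0.321, -0.07, 1.45, 0.023, 1.371, -0.057], TCP at [0.266, -0.593, 0.223] pointing down, gripper open.
Joint ranges: [-2.86, 2.86], [-0.3, 2.09], [-1.38, 1.24], [0.06, 2.45], [-1.56, 4.7], [0.09, 2.05], [-2.69, 2.69]. Speed limits (rad/s): [2.57, 2.57, 3.14, 3.14, 3.14, 3.14, 3.14].

## Interface

Orientations are given as a unit quaternion [w, x, y, z].
In Python, from rig import manip gives the robot as it stands. The module is installed in compiled form; this text tells all that it offers.
- The arm moves only by the shell command python3 -m handwheel 'ROWS' [OPENING] [FORCE]. ROWS is JSON, a list of rows, each a list of 6 numbers: the shift along the tool's x, y, z in cm, then the turn, a rotation vector about the tool's x, y, z in degrees. In form: [[x, y, z, rx, ry, rz], ...]. A call has 1 to 12 rows; each row shifts and turns the commanded pose from where the row before left it, along the tool's axes as they then stand; what a row does not reach is not made up. A row lasts 1/8 s, in which the tool goes at most 62.5 mm and 10.7 degrees, less where a joint would pass 70% of its speed; a pose out of reach is approached as far as the arm can. A call with a gripper value outside its range is refused whole. OPENING is the opening in per cent of the stroke, from 0 (shut) to 100 (fully open), set as the call begins (- or left out, the last holds). The fingers move at their own pace and stop on an object; FORCE is the grip in N (left out, the last holds). Time passes only in rows, so rows that do not move let the fingers close. It gives the time, the measured TCP pose, the force, the opening and the grip force at its end, in the units of the state.
- manip.state(): the state, without advancing time (a new reading comes with each control period).
- manip.grab_frame(name): name is "scene" or "top" or "wrist"; returns the picture (384x512x3 uint8, red, green, blue); there is no depth.
- manip.camera_params(name): a dict with "mtx" (3x3 intrinsics, pixels), "view" (4x4, takes a point from world to camera coordinates); the wrist camera has in their place "mount" (4x4, takes a point from camera to tool coordinates, whose origin is the TCP and whose axes are the flange's). Camera axes: x right, y down, z forward; pixel columns grow to the right and rows downward; lengths in m; the calibration is good to about 2 mm. The wrist camera is an equidistant fisheye: a pixel r from the principal point sees the ray r / f radians off the axis. A picture is of the moment at which its call begins: read the wrist's pose just before it. camera_params takes no time and is no camera call.
- manip.job_done(): hands the job in; it is judged then, once.
The state is a dict: "clock": time; "qpos": joint angles; "joint_vel": joint speeds; "joint_torque": joint torques, N m; "position": TCP position; "tool_rot": TCP orientation; "wrist_force": force on the tool from outside, world axes, zero at the start; "wrist_torque": the same for the moment, N m; "opening": finger opening in m; "grasp_force": force on a finger pad.
Only numpy, scipy, OpenCV 4.12 (cv2) and the standard library are available. Lean on these libraries where they do the work, as an engineer would, in place of code of your own. Each camera call takes 0.05 s, during which the arm holds its last target. There are 200 camera calls.

## Task

On the print-finishing bench, turn the handwheel of the orange fume damper until the white pointer on its far rim stands at the green set clip on the scale around it, then let go. Leave the blue damper's handwheel as it is set.

Things in the scene. Friction and masses are not known exactly. Their poses are not given: they have to be found in the camera images.
- orange_grip (a point): Centre of the orange wheel's grip bar, on its vertical axis, 102 mm above the table. Bar 64 long, 18 thick, 44 mm tall (z 80 to 124 mm), across a flat wheel 128 mm wide, top 78 mm, on a 150 mm square grey box bolted down. x runs along the bar to the pointer, z up; it turns with the wheel. Grip across the 18 mm, turn about the axis: about 0.06 N m, no spring, stays put, stops lie far past the clip.
- orange_pointer (a point): Outer tip of the white pointer fin (6 mm wide, 14 long, top 94 mm above the table) on the orange wheel's rim, 67 mm from the axis, in line with the bar's length; this point is 78 mm up. Turns with the wheel. It starts 30 to 85 degrees counter-clockwise (seen from above) of the clip.
- orange_clip (a point): Inner edge of the green set clip (12 mm wide, 14 long, top 78 mm above the table) on the dark ticked scale disc (172 mm wide) around the orange wheel, on the side away from the robot, 71 mm from the wheel's axis; this point is at its top. Fixed during a run, placed differently each time. When set, the pointer tip is straight in front of it, 4 mm away in plan.
- blue_pointer (a point): Outer tip of the white pointer fin on the blue damper's handwheel (same sizes as the orange one, with a green clip of its own, on the other side of the bench), 67 mm from its axis, 78 mm above the table. Not to be turned.
There are look-alikes about, which are no part of the job. Leave any pink or yellow look-alike of the part that bears orange_grip alone.

How it is judged:
At the end, for the whole second after the job is handed in: The orange wheel's pointer tip rests within 13.5 mm of the clip's inner edge in plan (about 10 degrees either side of straight opposite) and stays there, released (horizontal distance between orange_pointer and orange_clip below 0.0135 m); the robot touches nothing.
It fails at once if the blue damper's handwheel is turned (its pointer moves more than 10 mm) (distance of blue_pointer from where it was at the start of the episode above 0.01 m).
It also fails if it takes over 32 s, if anything falls off the work surface, if the arm or the gripper's body presses on something with over 40 N, if the wrist force passes 120 N, or if a joint passes its speed limit or range.

## Working session

There is one attempt and no reset: what is moved stays moved. The work goes in short steps, Python scripts to look and compute and a shell command to move; the robot and the scene stay as the last step left them, time stands still between calls to the robot, and variables do not carry over. Pictures are saved under pics/ and viewed, at most 10 in all, crops included, and the job is handed in when it is done.

```bash
mkdir -p pics; python3 - <<'E'
from rig import manip
import cv2,numpy as np
s=manip.state();print(s['clock'],s['position'],s['tool_rot'],s['opening'])
a=manip.grab_frame("scene");b=manip.grab_frame("top")
np.save('scene0.npy',a);np.save('top0.npy',b)
for n in("scene","top"):
    p=manip.camera_params(n);print(n,np.round(p['mtx'],1).tolist(),np.round(p['view'],3).tolist())
p=manip.camera_params("wrist");print({k:np.round(v,3).tolist() if not isinstance(v,str) else v for k,v in p.items()})
cv2.imwrite('pics/a.png',cv2.cvtColor(cv2.resize(a,(800,600)),cv2.COLOR_RGB2BGR))
cv2.imwrite('pics/b.png',cv2.cvtColor(cv2.resize(b,(800,600)),cv2.COLOR_RGB2BGR))
E
```

```text
0.0 [ 0.26579597 -0.59256419  0.22146164] [-9.24659148e-04  9.77846586e-01  2.09320639e-01 -2.62390296e-04] 0.08695850499275914
scene [[404.6, 0.0, 261.8], [0.0, 404.6, 187.0], [0.0, 0.0, 1.0]] [[-0.803, 0.596, 0.017, 0.267], [0.325, 0.461, -0.826, -0.104], [-0.5, -0.657, -0.564, 1.579], [0.0, 0.0, 0.0, 1.0]]
top [[462.9, 0.0, 252.7], [0.0, 462.9, 189.7], [0.0, 0.0, 1.0]] [[-0.01, -1.0, 0.003, 0.102], [-0.981, 0.009, -0.191, 0.434], [0.191, -0.005, -0.982, 1.219], [0.0, 0.0, 0.0, 1.0]]
{'mtx': [[297.319, 0.0, 254.895], [0.0, 297.319, 190.23], [0.0, 0.0, 1.0]], 'mount': [[-0.0, -0.953, -0.302, 0.083], [1.0, -0.0, -0.0, -0.001], [0.0, -0.302, 0.953, -0.162], [0.0, 0.0, 0.0, 1.0]]}
```

View pics/a.png

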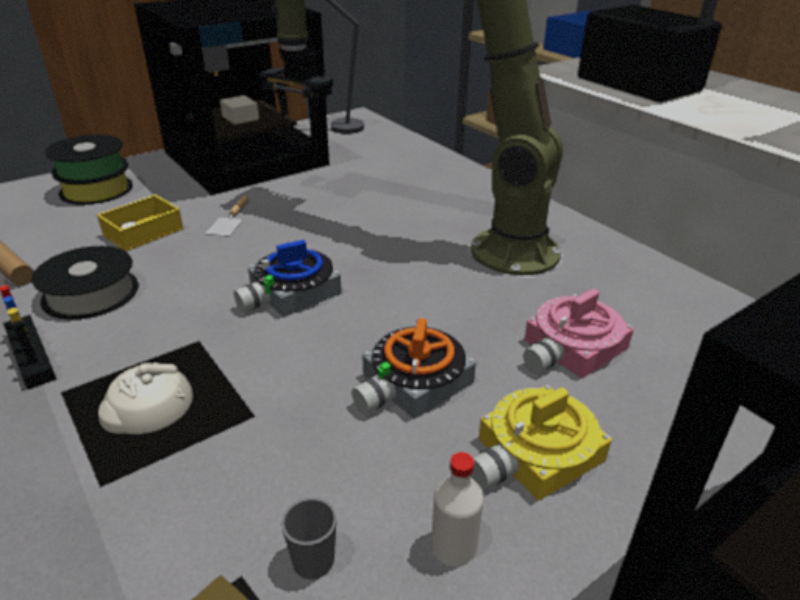

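View pics/b.png

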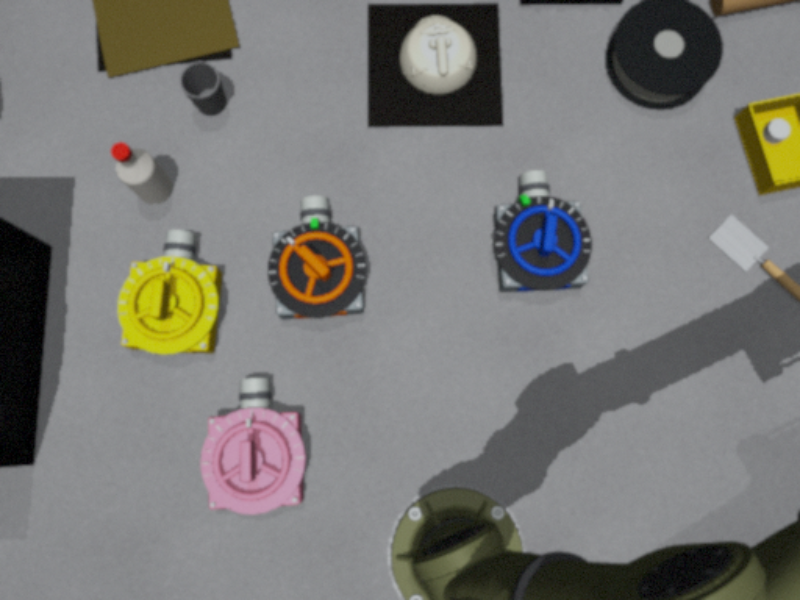

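The scene view shows the orange wheel at (420,345), blue at (292,262), pink at (583,325) and yellow at (549,415). In the top view they sit at orange (316,267), blue (544,240), pink (253,460) and yellow (168,303). The only candidates for the target are those four. I choose the orange one: orange wheel, dark scale, grey box. In the top view its green clip is at (314,224) and its white pointer at about (289,239).

```bash
cat > h.py <<'E'
import numpy as np,cv2
from rig import manip
def ray(n,uv,z):
    p=manip.camera_params(n);V=p['view'];R=V[:3,:3];c=-R.T@V[:3,3]
    d=R.T@np.linalg.inv(p['mtx'])@[uv[0],uv[1],1]
    return c+d*(z-c[2])/d[2]
def hsv(a): return cv2.cvtColor(a,cv2.COLOR_RGB2HSV)
def omask(a): return cv2.inRange(hsv(a),(3,150,90),(16,255,255))
def gmask(a): return cv2.inRange(hsv(a),(45,130,80),(75,255,255))
E
python3 - <<'E'
from h import *
for n in("top","scene"):
    a=np.load(n+'0.npy')
    m=omask(a)
    k,l,st,ce=cv2.connectedComponentsWithStats(m);i=1+np.argmax(st[1:,4])
    pts=cv2.convexHull(np.argwhere(l==i)[:,::-1].astype(np.int32))
    # hull onto top plane -> circle
    w=np.array([ray(n,q[0],.078)[:2] for q in pts],np.float32)
    c,r=cv2.minEnclosingCircle(w);print(n,'wheel',st[i],np.round(c,4),round(r,4))
    k,l,st,ce=cv2.connectedComponentsWithStats(gmask(a))
    for j in range(1,k):
        if st[j,4]>8: print('green',st[j],ce[j].round(1),ray(n,ce[j],.078).round(4))
a=np.load('top0.npy');x,y=202,171
cv2.imwrite('pics/c.png',cv2.cvtColor(cv2.resize(a[y-42:y+42,x-42:x+42],(588,588),interpolation=cv2.INTER_CUBIC),cv2.COLOR_RGB2BGR))
E
```

```text
top wheel [178 148  48  47 728] [0.4815 0.2328] 0.0641
green [332 125   8   7  39] [335.6 127.9] [ 0.5973 -0.129   0.078 ]
green [198 140   6   7  34] [200.8 143.1] [0.5575 0.2366 0.078 ]
scene wheel [246 204  45  35 736] [0.4813 0.2288] 0.0769
green [169 176   6  12  42] [171.5 180.1] [ 0.612  -0.1146  0.078 ]
green [242 231   8   9  43] [245.5 234.8] [0.5694 0.2429 0.078 ]
```

View pics/c.png

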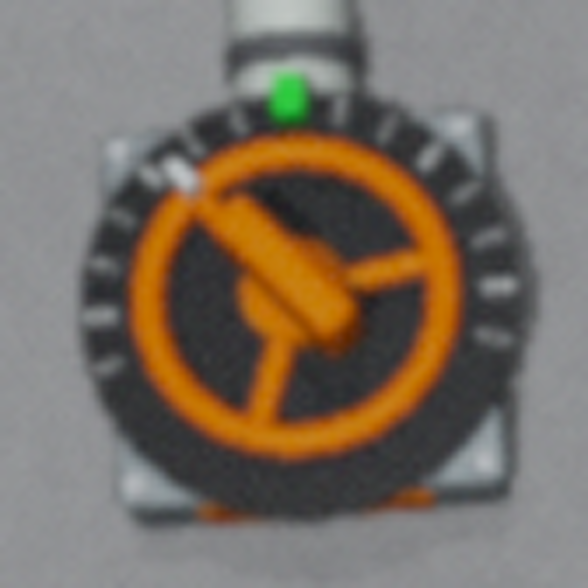

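The crop confirms the choice: dark scale, grey box, green clip at (288,97) and white pointer at (180,177), about 40 degrees counter-clockwise of the clip. The measured wheel radius is 64.1 mm (given 64), and the clip lies 76 mm from the axis. The axis is at (0.4815, 0.233). I'll move above it at height, bowing out around the base.

```bash
python3 -m handwheel '[[3.8,-2.8,0,0,0,0],[3.8,-2.8,0,0,0,0],[3.8,-2.8,0,0,0,0],[3.8,-2.8,0,0,0,0],[3.8,-2.8,0,0,0,0],[3.8,-2.8,0,0,0,0],[3.8,-2.8,0,0,0,0],[3.8,-2.8,0,0,0,0],[3.8,-2.8,0,0,0,0],[3.8,-2.8,0,0,0,0]]' 100
python3 -m handwheel '[[1.7,-4.3,0,0,0,0],[1.7,-4.3,0,0,0,0],[1.7,-4.3,0,0,0,0],[1.7,-4.3,0,0,0,0],[1.7,-4.3,0,0,0,0],[1.7,-4.3,0,0,0,0],[1.7,-4.3,0,0,0,0],[1.7,-4.3,0,0,0,0],[1.7,-4.3,0,0,0,0],[0,0,0,0,0,-9],[0,0,0,0,0,-9],[0,0,0,0,0,0]]'
python3 - <<'E'
from h import *
from scipy.spatial.transform import Rotation as Ro
s=manip.state();a=manip.grab_frame("wrist");b=manip.grab_frame("top")
np.save('w1.npy',a);q=s['tool_rot']
R=Ro.from_quat(np.r_[q[1:],q[0]]).as_matrix()
print(s['clock'],s['position'],np.degrees(np.arctan2(R[1,0],R[0,0])),R[:,2].round(3))
cv2.imwrite('pics/d.png',cv2.cvtColor(a,cv2.COLOR_RGB2BGR))
E
```

```text
clock: 1.35
position: [0.4984, -0.1806, 0.2222]
tool_rot: [0.0, 0.978, 0.209, -0.0]
wrist_force: [0.3, -0.2, 1.3]
opening: 0.087
grasp_force: 0.0
clock: 2.85
position: [0.479, 0.2337, 0.2221]
tool_rot: [-0.0, 0.933, 0.359, -0.0]
wrist_force: [-0.3, -1.0, -0.2]
opening: 0.087
grasp_force: 0.0
2.85 [0.47899747 0.23365103 0.22209659] 42.08423550870874 [-0.001 -0.    -1.   ]
```

View pics/d.png

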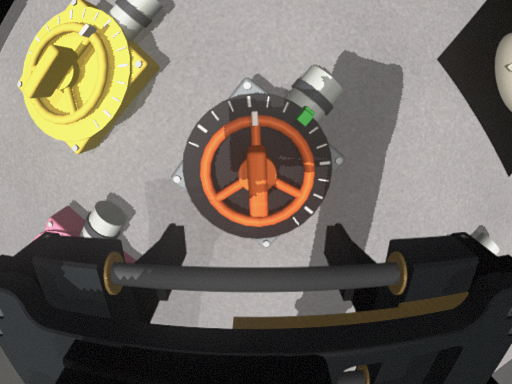

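The wrist view shows the bar almost vertical in the image, from (257,150) to (258,212). The pointer runs from (255,112) to (255,125) and the clip is at (306,117). I'll cast these rays for the axis, pointer and clip.

```bash
cat >> h.py <<'E'
from scipy.spatial.transform import Rotation as Ro
def wray(s,uv,z):
    p=manip.camera_params("wrist");K=p['mtx'];M=p['mount'];q=s['tool_rot']
    R=Ro.from_quat(np.r_[q[1:],q[0]]).as_matrix()
    d=np.array([uv[0]-K[0,2],uv[1]-K[1,2]]);r=np.hypot(*d);t=r/K[0,0]
    v=np.r_[d/r*np.sin(t),np.cos(t)]
    v=R@M[:3,:3]@v;c=R@M[:3,3]+s['position']
    return c+v*(z-c[2])/v[2]
def wmeas(s,a):
    k,l,st,ce=cv2.connectedComponentsWithStats(omask(a));i=1+np.argmax(st[1:,4])
    P=cv2.convexHull(np.argwhere(l==i)[:,::-1].astype(np.int32))
    c,r=cv2.minEnclosingCircle(np.array([wray(s,q[0],.078)[:2] for q in P],np.float32));c=np.array(c)
    print('wheel',c.round(4),round(r,4))
    k,l,st,ce=cv2.connectedComponentsWithStats(gmask(a));i=1+np.argmax(st[1:,4])
    g=wray(s,ce[i],.078)[:2]-c
    print('clip px',ce[i].round(1),'rad',np.hypot(*g).round(4),'az',np.degrees(np.arctan2(g[1],g[0])).round(1))
    return c
def az(s,uv,z,c):
    g=wray(s,uv,z)[:2]-c;return np.hypot(*g).round(4),np.degrees(np.arctan2(g[1],g[0])).round(1)
E
python3 - <<'E'
from h import *
s=manip.state();a=np.load('w1.npy');c=wmeas(s,a)
h=hsv(a);m=cv2.inRange(h,(0,0,150),(180,70,255));m[:105]=0;m[130:]=0;m[:,:247]=0;m[:,263:]=0
k,l,st,ce=cv2.connectedComponentsWithStats(m)
for j in range(1,k): print(st[j],ce[j],az(s,ce[j],.09,c))
for e in((257,150),(259,214)): print('bar end',wray(s,e,.124)[:2].round(4),az(s,e,.124,c))
E
```

```text
wheel [0.4837 0.2363] 0.0622
clip px [305.6 116.2] rad 0.0789 az 2.6
[248 105   3   2   5] [249.2 105.4] (np.float64(0.0721), np.float64(48.2))
[252 112   6  14  80] [254.375 118.625] (np.float64(0.0586), np.float64(44.7))
bar end [0.5079 0.2585] (np.float64(0.0329), np.float64(42.6))
bar end [0.4639 0.2162] (np.float64(0.0282), np.float64(-134.6))
```

The wheel axis is near (0.483, 0.235), the bar points to 44°, the pointer 44.7° and the clip 2.6°. The needed turn is about 41–42° clockwise from above. Bar length comes out at 61 mm (given 64) and clip radius 79 mm (given 71–85, centre 78), so both are plausible. I'll descend to a TCP height of about 0.088 and close.

```bash
python3 -m handwheel '[[0.4,0.15,0,0,0,-2],[0,0,4,0,0,0],[0,0,4,0,0,0],[0,0,3,0,0,0],[0,0,1.5,0,0,0],[0,0,0.9,0,0,0],[0,0,0,0,0,0],[0,0,0,0,0,0]]'
python3 -m handwheel '[[0,0,0,0,0,0],[0,0,0,0,0,0],[0,0,0,0,0,0],[0,0,0,0,0,0],[0,0,0,0,0,0],[0,0,0,0,0,0],[0,0,0,0,0,0],[0,0,0,0,0,0]]' 0 15
```

```text
clock: 3.95
position: [0.4841, 0.2357, 0.0896]
tool_rot: [0.0, 0.927, 0.376, 0.001]
wrist_force: [-1.0, -0.1, -0.9]
opening: 0.087
grasp_force: 0.0
clock: 4.95
position: [0.4837, 0.2348, 0.0885]
tool_rot: [0.0, 0.927, 0.376, 0.0]
wrist_force: [1.7, -1.9, -0.7]
opening: 0.0178
grasp_force: 15.0
```

The bar is gripped: opening 17.8 mm against an 18 mm bar, with low force. Now I'll turn it 41.5° clockwise, which is positive about the tool's z.

```bash
python3 -m handwheel '[[0,0,0,0,0,7],[0,0,0,0,0,7],[0,0,0,0,0,7],[0,0,0,0,0,7],[0,0,0,0,0,7],[0,0,0,0,0,6.5],[0,0,0,0,0,0],[0,0,0,0,0,0],[0,0,0,0,0,0]]'
python3 - <<'E'
from h import *
s=manip.state();a=manip.grab_frame("wrist");np.save('w2.npy',a)
cv2.imwrite('pics/e.png',cv2.cvtColor(a,cv2.COLOR_RGB2BGR))
E
```

```text
clock: 6.08
position: [0.4836, 0.2351, 0.0885]
tool_rot: [0.0, 1.0, 0.024, 0.0]
wrist_force: [1.7, -0.2, -1.8]
opening: 0.0184
grasp_force: 15.0
```

View pics/e.png

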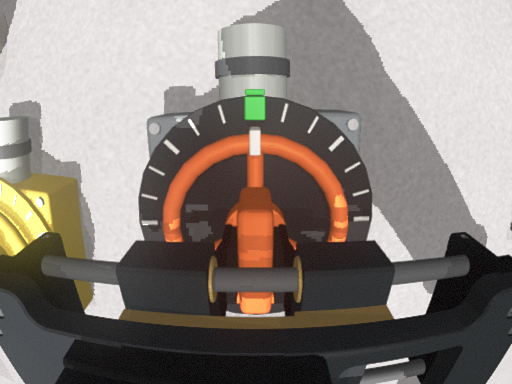

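The wrist view shows the pointer at (255,140) straight in front of the clip at (255,106). I'll open the gripper, rise straight up, then check.

```bash
python3 -m handwheel '[[0,0,0,0,0,0],[0,0,0,0,0,0],[0,0,0,0,0,0],[0,0,0,0,0,0],[0,0,0,0,0,0],[0,0,0,0,0,0]]' 100
python3 -m handwheel '[[0,0,-1,0,0,0],[0,0,-2,0,0,0],[0,0,-4,0,0,0],[0,0,-4,0,0,0],[0,0,-3,0,0,0],[0,0,0,0,0,0],[0,0,0,0,0,0]]'
python3 - <<'E'
from h import *
s=manip.state();a=manip.grab_frame("wrist");c=wmeas(s,a)
m=cv2.inRange(hsv(a),(0,0,150),(180,70,255))
k,l,st,ce=cv2.connectedComponentsWithStats(m)
for j in range(1,k):
    r,t=az(s,ce[j],.09,c)
    if st[j,4]>20 and .05<r<.066: print(st[j],ce[j],r,t)
cv2.imwrite('pics/f.png',cv2.cvtColor(a,cv2.COLOR_RGB2BGR))
E
```

```text
clock: 6.88
position: [0.4832, 0.2353, 0.0885]
tool_rot: [0.0, 1.0, 0.023, -0.0]
wrist_force: [-0.1, 0.5, -0.3]
opening: 0.0697
grasp_force: 0.0
clock: 7.75
position: [0.4831, 0.2352, 0.2288]
tool_rot: [0.0, 1.0, 0.023, 0.0]
wrist_force: [0.2, -1.1, -0.2]
opening: 0.087
grasp_force: 0.0
wheel [0.4838 0.236 ] 0.0622
clip px [254.7 104. ] rad 0.0767 az 2.9
[252 115   6  14  80] [254.5625 121.7875] 0.0588 3.1
```

View pics/f.png

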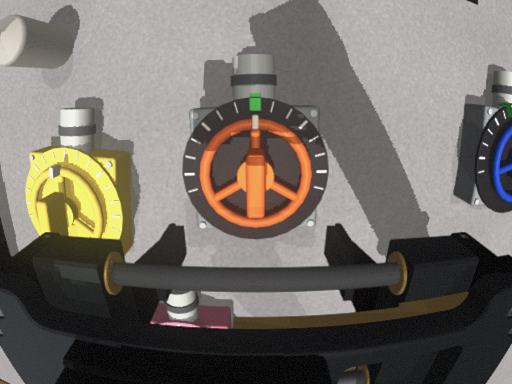

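The pointer at (255,122) measures 3.1° and the clip at (255,104) measures 2.9°, so they are aligned. The gripper is released and clear.

```bash
python3 -c "
from rig import manip
print(manip.job_done())"
```

```text
the job is handed in; nothing more can be done
None
```

I turned the orange wheel until its pointer measured within about 0.2° of the green clip, let go with the arm clear and the blue wheel untouched, and handed the job in at about 7.8 s; no verdict came back.

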